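Raise the paint pail's bail and hang it on the twin hook

TASK

The small steel paint pail stands on the bench with its wire bail folded down. Swing the bail upright, with the pail still standing in its place and not pressed hard on the bench, then carry the pail by its bail to the strand-board panel and hang it on the twin hook, the wire right down in the bends of both prongs, and let go. The prongs have been bent a little up or down with use, so feel for where the wire comes to rest and ease the weight onto them gently (no knock or push over about 20 N, four times the pail's weight); keep the pail upright and leave the bottles, the brush jar and the cutter alone.

Things in the scene. Friction and masses are not known exactly. Their poses are not given: they have to be found in the camera images.
- pail: The open round steel pail, 90 mm high, 72 mm across at the foot and 88 mm at the rim, 3 mm wall, 0.5 kg more or less (varies), loose on the bench, with dried black paint in the bottom. Origin: centre of the underside; z up the pail; y along the line through the two bail pivots.
- pail_hinge (a point): Middle of the line through the bail's two pivots (the ears), on the pail's axis 78 mm above its underside. Frame as the pail's.
- bail (a joint): Angle of the bail in rad: 0 = upright over the pail, about 1.57 = folded down level to the pail's -x side (it starts folded to that side); it turns both ways to 1.8. The pivots are slightly stiff (about 0.04 N m), so the bail stays where it is left; a pull of 1 N at the grip swings it, and a hard pull off its arc tips or drags the pail.
- bail_grip (a point): Centre of the bail's wooden grip, a roller 13 mm thick and 40 mm long at the middle of the bail, 90 mm from the pivot line; it turns easily on the wire, so the bail swings in a firm hold. Frame of the bail: y along grip and wire, z from the pivots to the grip (up when the bail is upright). Folded, the grip stands out 80 to 90 mm from the pail's axis, some 35 mm clear of the rim.
- wire_a (a point): Point on the bare 5 mm steel wire of the bail, 28 mm from the grip's centre towards the bail's +y: where one hook prong should bear. The wire runs straight on for 16 mm beyond each end of the grip, then bends down to the pivots, 49 mm either side.
- wire_b (a point): The same, 28 mm towards the bail's -y. Either of the two may go on either prong.
- hook_seat (a point): Where the grip's centre would lie with the wire down in both hook bends if the prongs were straight: about 205 mm above the bench, 91 mm in front of the panel. The prongs have been bent by use, both alike, so their bends really lie up to 7 mm higher or lower than this point (not sideways, under 2 mm in or out). x points level from the prong tips to the panel, y along the panel, z up.
- hooks: Twin hook on the panel: two rigid 7 mm steel rods, 28 mm to either side of hook_seat along y, 49 mm clear between them. Each runs out level from its plate, upper side 25 mm above the seat, bends down into a U (11 mm wide inside, open upward, 18 mm at its mouth) and ends in an upturned tip leaning outward, its top 24 mm above and 15 mm in front of the seat. Origin: bench level under the panel.
- glue: White glue bottle, 48 mm across, 135 mm high, standing; origin at centre of its underside. To be left alone.
- ink: Black ink bottle, 38 mm across, 105 mm high, standing; origin at centre of its underside. To be left alone.
- brush_jar: Glass jar with brushes, 66 mm across, 85 mm high, brushes up to 225 mm high; origin at centre of its underside. To be left alone.
- cutter: Red cutter knife lying flat, 130 mm handle and 30 mm blade, 16 mm high; origin at the middle of the handle's underside. To be left alone.
- panel: Strand-board panel that carries the hook, 400 mm wide, 245 mm high, 18 mm thick, standing on steel feet fixed to the bench; a flat scraper hangs on it beside the hook. Origin: on the bench under its middle; its hooked face looks to its -x.
There are look-alikes about, which are no part of the job. What is shaped like the pail but orange is not meant.

How it is judged:
By the outcome, as a careful person would: the job done as asked, in the order asked, and still so for the second after the job is handed in, with the robot touching nothing.
It also fails if it takes over 59 s, if anything falls off the work surface, if the arm or the gripper's body presses on something with over 40 N, if the wrist force passes 120 N, or if a joint passes its speed limit or range.

ROBOT

A 6-joint arm with a two-finger parallel gripper is mounted at the origin on the work surface. World frame = base frame: x ahead of the robot, y to its left, z up, the work surface at z = 0. Lengths are in m, angles in rad, forces in N, time in s.
With the tool pointing down it reaches from about 0.3 to 0.875 m from the base axis. Payload 6.4 kg.
Tool frame: the origin (TCP) lies on the centre line of the jaws, within the pads' length; the fingertips stand 11 mm ahead of it and the grasp point (between the pads) lies 8 mm behind it (ctrl.tip_reach is the distance from the TCP to the fingertips, in m); z points along the fingers, y is the direction in which the jaws open and shut (so a half turn about z gives the same grasp; the last joint's range is limited). The gripper opens to 85 mm and grips with 20 to 120 N. Pads are 22 mm wide; open, the fingers measure 114 mm over their backs; the gripper's body (76 mm by 85 mm) begins 54 mm behind the grasp point. The pads swing forward as they close: fully open they stand 13 mm farther back than shut.
Start: joints at [-1.524, 0.181, 1.607, -0, 1.354, -0.206], TCP at [0.144, -0.557, 0.242] pointing down, gripper open.
Joint ranges: [-2.99, 2.99], [-0.89, 2.07], [0.3, 2.58], [-1.14, 4.28], [0, 2.63], [-3.12, 3.12]. Speed limits (rad/s): [2.57, 2.57, 3.01, 3.14, 3.14, 3.14].

INTERFACE

Orientations are given as a unit quaternion [w, x, y, z].
In Python, from bench import get_obs, camera, camera_model, ctrl gives the robot as it stands.
- The arm moves only by the shell command python3 -m inch 'ROWS'. ROWS is a JSON object of lists of equal length, an entry for each row: "linear": the shift along the tool's x, y, z in m, a list of three; "rot": the turn, a rotation vector about the tool's x, y, z in rad, a list of three; "claw": the opening, from 0 (shut) to 1 (fully open). A call has exactly 5 rows; each row is the pose to reach, as a shift and turn from the pose commanded when the call began, along the tool's axes at that moment; what a row does not reach only later rows make up. A row lasts 1/8 s, in which the tool goes at most 62.5 mm and 10.7 degrees, less where a joint would pass 70% of its speed; a pose out of reach is approached as far as the arm can. A call with a gripper value outside its range is refused whole. The fingers move at their own pace and stop on an object; the grip force is fixed at half the most. Time passes only in rows, so rows that repeat a pose let the fingers close, or fill a call up. It gives the time, the measured TCP pose, the force and the opening at its end, in the units of the state.
- get_obs(): the state, without advancing time (a new reading comes with each control period).
- camera(name): name is "scene" or "top"; returns the picture (400x640x3 uint8, red, green, blue); there is no depth.
- camera_model(name): a dict with "mtx" (3x3 intrinsics, pixels), "eye" and "rotation" of the camera in the world. Camera axes: x right, y down, z forward; pixel columns grow to the right and rows downward; lengths in m; the calibration is good to about 2 mm. A picture is of the moment at which its call begins. camera_model takes no time and is no camera call.
- ctrl.hand_in(): hands the job in, once; it reports no verdict.
The state is a dict: "time_s": time; "q": joint angles; "dq": joint speeds; "joint_efforts": joint torques, N m; "eef_pos": TCP position; "eef_rot": TCP orientation; "wrist_force": force on the tool from outside, world axes, zero at the start; "torque": the same for the moment, N m; "opening": opening from 0.0 (shut) to 1.0 (fully open).
Only numpy, scipy, OpenCV 4.12 (cv2) and the standard library are available. Lean on these libraries where they do the work, as an engineer would, in place of code of your own. Each camera call takes 0.05 s, during which the arm holds its last target. There are 200 camera calls.

## Working session

There is one attempt and no reset: what is moved stays moved. The work goes in short steps, Python scripts to look and compute and a shell command to move; the robot and the scene stay as the last step left them, time stands still between calls to the robot, and variables do not carry over. Pictures are saved under pics/ and viewed, on a budget of 10 in all, crops included, one or two more only if the job needs it, and the job is handed in when it is done.

```bash
ls; mkdir -p pics; python3 - <<'E'
from bench import *
import cv2
for n in("scene","top"):
    cv2.imwrite(f"pics/{n}0.png",camera(n)[:,:,::-1]); m=camera_model(n); print(n,m)
o=get_obs();print({k:o[k] for k in("time_s","eef_pos","eef_rot","wrist_force","opening")})
E
```

```text
pics
scene {'mtx': array([[365.41583352,   0.        , 318.87358654],
       [  0.        , 365.41583352, 201.45181844],
       [  0.        ,   0.        ,   1.        ]]), 'eye': array([1.01899879, 0.18456286, 0.88903857]), 'rotation': array([-0.17106382,  0.58405998,  0.76052303, -0.22630914])}
top {'mtx': array([[437.74128329,   0.        , 319.98372286],
       [  0.        , 437.74128329, 203.18422659],
       [  0.        ,   0.        ,   1.        ]]), 'eye': array([0.43907186, 0.05790799, 1.19330917]), 'rotation': array([ 0.02757078, -0.69923887,  0.71329622, -0.03890189])}
{'time_s': 0.1, 'eef_pos': array([ 0.14380931, -0.55621877,  0.24145782]), 'eef_rot': array([-8.17272790e-04,  9.92020185e-01,  1.26076492e-01,  4.90186971e-05]), 'wrist_force': array([-1.08101699,  1.00328276, -0.11316456]), 'opening': 1.0034570801232745}
```

View pics/scene0.png

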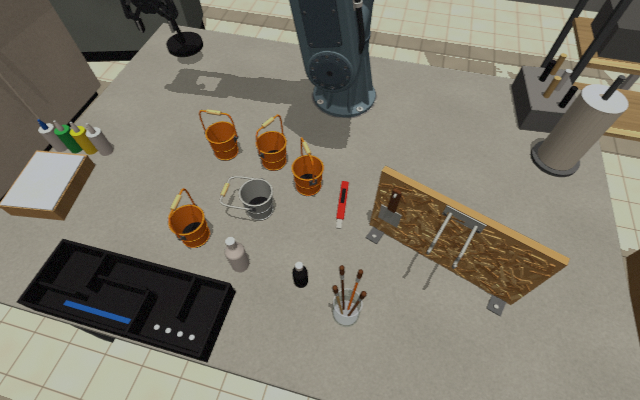

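View pics/top0.png

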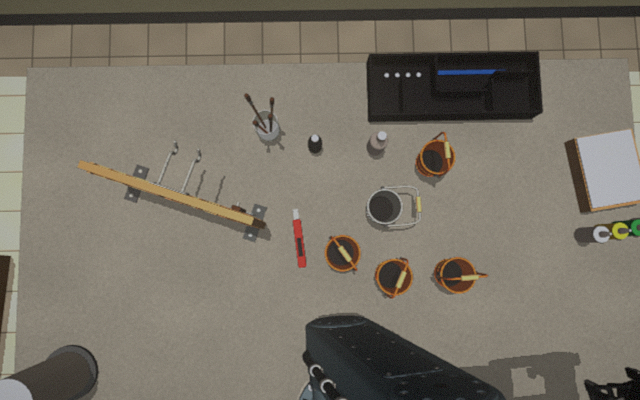

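The scene view shows the grey pail at (257,198) with its grip near (230,190), and the prongs at (430,248) and (457,264). The top view shows the pail at (384,207), the grip at (418,205), and the prong tips at (176,147) and (198,155). I'll zoom in next.

```bash
cat > h.py <<'E'
import numpy as np, cv2
from bench import *
from scipy.spatial.transform import Rotation as R
def rq(q): return R.from_quat(np.r_[q[1:],q[0]])
def ray(n,p):
    m=camera_model(n); d=np.linalg.inv(m["mtx"])@np.r_[p,1.]
    return m["eye"],rq(m["rotation"]).apply(d)
def onz(n,p,z):
    e,d=ray(n,p); return e+d*(z-e[2])/d[2]
def tri(ps,pt):
    e1,d1=ray("scene",ps);e2,d2=ray("top",pt)
    t=np.linalg.lstsq(np.c_[d1,-d2],e2-e1,rcond=None)[0]
    a,b=e1+d1*t[0],e2+d2*t[1]; return (a+b)/2,np.linalg.norm(a-b)
def proj(n,P):
    m=camera_model(n); c=rq(m["rotation"]).inv().apply(np.asarray(P)-m["eye"]); v=m["mtx"]@c; return v[:2]/v[2]
def crop(img,x,y,w,h,s): return cv2.resize(img[y:y+h,x:x+w],None,fx=s,fy=s,interpolation=cv2.INTER_CUBIC)
E
python3 - <<'E'
from h import *
s=cv2.imread("pics/scene0.png");t=cv2.imread("pics/top0.png")
A=np.hstack([crop(s,210,165,80,60,5),crop(t,355,175,80,60,5)])
B=np.hstack([crop(s,420,200,80,60,5),crop(t,140,130,80,60,5)])
o=np.vstack([A,B])
cv2.imwrite("pics/z0.png",o)
print(onz("top",(384,207),.09),onz("scene",(257,198),.05),tri((230,190),(418,205)))
for n in("scene","top"):
  P=onz("top",(384,207),.09);print(proj(n,P))
E
```

```text
[ 0.53013292 -0.12296902  0.09      ] [ 0.52725614 -0.12758149  0.05      ] (array([ 0.53321318, -0.20839686,  0.0681553 ]), np.float64(0.01344081678525424))
[256.05625746 190.93696235]
[384. 207.]
```

View pics/z0.png

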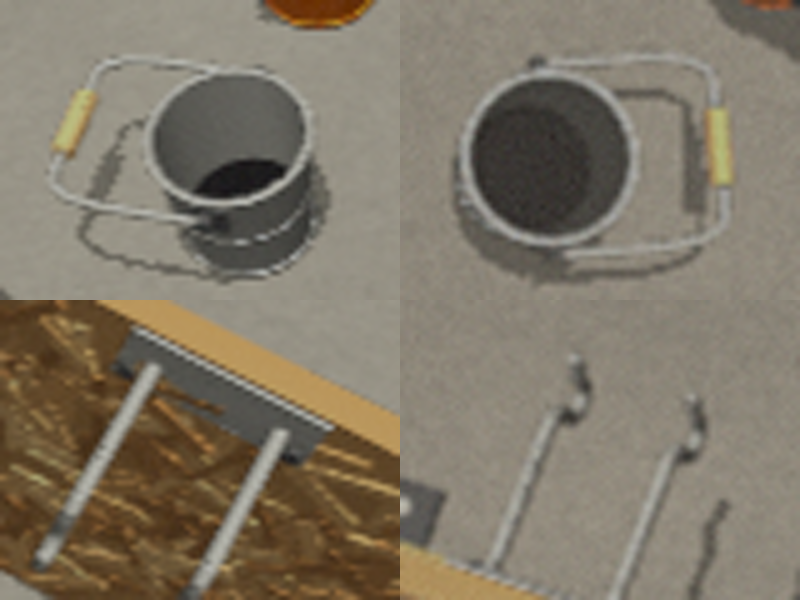

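Top-left of the crop (scene view) puts the grip at (225,189.6). Top-right (top view) puts the grip at (419,204.4), the rim centre at (385,206.4) and the ears at (382.6,187.4) and (387.6,225.4). Bottom-right (top view) puts the prong tips at (175,141.4) and (198,150). The scene crop of the hook cuts off the tips.

```bash
python3 - <<'E'
from h import *
s=cv2.imread("pics/scene0.png");t=cv2.imread("pics/top0.png")
cv2.imwrite("pics/z1.png",np.hstack([crop(s,418,205,66,70,6),crop(t,140,135,66,70,6)]))
c=lambda x,y:((x-400)/5+355,y/5+175)
h=lambda x,y:((x-400)/5+140,(y-300)/5+130)
print("grip",tri((225,189.6),c(720,147)), "rim",onz("top",c(550,157),.09))
print("ears",onz("top",c(538,62),.078),onz("top",c(563,252),.078))
for n,a,b in(("r1",(566,412),(490,565)),("r2",(678,455),(615,595))):
  A,B=onz("top",h(*a),.2265),onz("top",h(*b),.2265);d=A-B;print(n,A,B,np.degrees(np.arctan2(d[1],d[0])))
A,B=onz("top",(80,165),.245),onz("top",(252,222),.245);print("panel",A,B,np.linalg.norm(A-B),np.degrees(np.arctan2(*(A-B)[1::-1])))
print("tips",onz("top",h(575,357),.229),onz("top",h(690,400),.229))
E
```

```text
grip (array([ 0.53618585, -0.21553399,  0.07070786]), np.float64(0.0030389503053894185)) rim [ 0.53161015 -0.1255629   0.09      ]
ears [ 0.5817994  -0.12306676  0.078     ] [ 0.48381792 -0.13252582  0.078     ]
r1 [0.65022075 0.3666858  0.2265    ] [0.58191587 0.39945375 0.2265    ] -25.628464028983736
r2 [0.62987747 0.3167936  0.2265    ] [0.56748453 0.34420375 0.2265    ] -23.7166058650974
panel [0.62183681 0.56225112 0.245     ] [0.49032976 0.18961025 0.245     ] 0.3951649294094291 70.56177758404573
tips [0.67454317 0.36215964 0.229     ] [0.65415255 0.31094663 0.229     ]
```

View pics/z1.png

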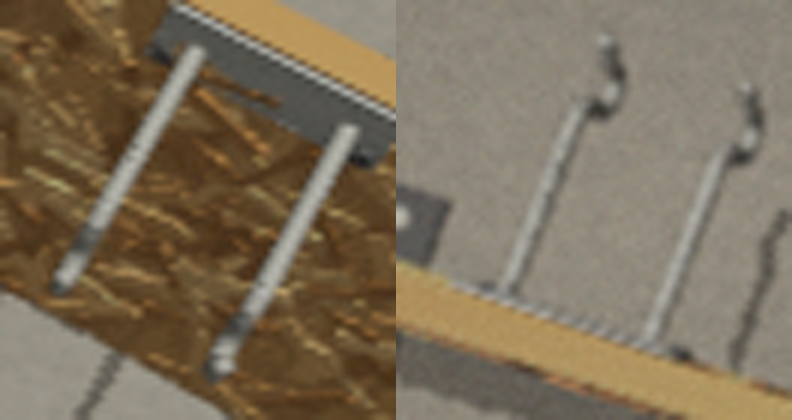

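The right-hand half (top view) puts the prong tips at (175,142) and (198.3,150). The left half (scene view) puts them at about (428.5,252.5) and (453.8,267). Next I'll work out the grip, pail, hook and obstacle positions.

```bash
python3 - <<'E'
from h import *
s=cv2.imread("pics/scene0.png");t=cv2.imread("pics/top0.png")
def grip(im,x,y,w,h):
    c=cv2.cvtColor(im[y:y+h,x:x+w],cv2.COLOR_BGR2HSV); m=cv2.inRange(c,(15,70,90),(35,255,255))
    ys,xs=np.nonzero(m); r=cv2.minAreaRect(np.c_[xs,ys].astype(np.float32)); return (xs.mean()+x,ys.mean()+y),r,len(xs)
a=grip(s,215,178,20,25);b=grip(t,408,190,20,28);print(a,b,tri(a[0],b[0]))
bx=cv2.boxPoints(b[1])+[408,190];print([onz("top",p,.075)[:2].round(4) for p in bx])
print("tips",tri((428.5,252.5),(175,142)),tri((453.8,267),(198.3,150)))
print("U?",onz("top",(140+(612-396)/6,135+100/6),.205),onz("top",(140+(750-396)/6,135+145/6),.205))
for n,p,z in(("glue",(382,135),.135),("ink",(316,138),.105),("jar",(268,127),.08),("b1",(249,96),.22),("b2",(271,100),.22),("cut1",(296,210),.01),("cut2",(302,266),.01),("orangeN",(436,157),.09),("o2",(343,252),.09),("o3",(394,276),.09)):print(n,onz("top",p,z).round(3))
# panel light edge
for n,im,(x,y,w,h) in(("top",t,(70,150,200,90)),("scene",s,(370,160,200,140))):
    c=cv2.cvtColor(im[y:y+h,x:x+w],cv2.COLOR_BGR2HSV); m=cv2.inRange(c,(10,100,170),(25,255,255))
    k=max(cv2.findContours(m,0,1)[0],key=cv2.contourArea);r=cv2.boxPoints(cv2.minAreaRect(k))+[x,y]
    print(n,[onz(n,p,.245)[:2].round(4) for p in r])
E
```

```text
((np.float64(224.48529411764707), np.float64(189.01470588235293)), ((9.432991027832031, 11.025773048400879), (4.873661994934082, 13.910242080688477), 23.962491989135742), 68) ((np.float64(418.3536585365854), np.float64(204.1219512195122)), ((10.5, 13.5), (15.0, 5.0), 90.0), 82) (array([ 0.53703415, -0.21416386,  0.07499365]), np.float64(0.0003283058783114077))
[array([ 0.5582, -0.2091]), array([ 0.558 , -0.2221]), array([ 0.5192, -0.2204]), array([ 0.5195, -0.2075])]
tips (array([0.6704244 , 0.33106711, 0.24903325]), np.float64(0.04780830044876841)) (array([0.66558449, 0.34733293, 0.18480018]), np.float64(0.049309753719062085))
U? [0.65650581 0.36721378 0.205     ] [0.63822254 0.31485734 0.205     ]
glue [ 0.705 -0.117  0.135]
ink [0.708 0.046 0.105]
jar [0.745 0.17  0.08 ]
b1 [0.779 0.198 0.22 ]
b2 [0.769 0.148 0.22 ]
cut1 [0.533 0.103 0.01 ]
cut2 [0.383 0.089 0.01 ]
orangeN [ 0.656 -0.261  0.09 ]
o2 [ 0.419 -0.016  0.09 ]
o3 [ 0.357 -0.142  0.09 ]
top [array([0.6191, 0.5667]), array([0.6367, 0.5613]), array([0.5007, 0.1882]), array([0.4834, 0.1942])]
scene [array([0.5035, 0.187 ]), array([0.4847, 0.1907]), array([0.6183, 0.5678]), array([0.633, 0.561])]
```

```bash
python3 - <<'E'
from h import *
P,e=tri((453.8,267),(175,142));Q,f=tri((428.5,252.5),(198.3,150));print("tips",P,e,Q,f)
a=np.radians(-19.8);n=np.array([np.cos(a),np.sin(a)]);l=np.array([-n[1],n[0]]);F=np.array([.5685,.3744])
for X in(P,Q,(P+Q)/2):
  d=X[:2]-F;print(d@n,d@l)
# rods: bases and outer ends, scene + top pixels
for ps,pt in(((418+345/6,205+130/6),(140+(652-396)/6,135+343/6)),):print(tri(ps,pt))
o=get_obs();p=o["eef_pos"];r=rq(o["eef_rot"]);g=np.array([.537,-.2142,.075])
tcp=g+[0,0,-.008]
print(r.as_matrix().round(3)); print("to above", r.inv().apply(g+[0,0,.06]-p), "tcp",r.inv().apply(tcp-p))
E
```

```text
tips [0.6769341  0.36609974 0.21350595] 0.0017851794102511805 [0.65784295 0.31435248 0.21244458] 0.0005071986508018532
0.10483517575034958 0.02892118362816889
0.10440143879667908 -0.02623370756406212
0.10461830727351433 0.0013437380320533879
(array([0.56602509, 0.38121887, 0.19642377]), np.float64(0.05259206772532084))
[[ 0.968  0.25  -0.   ]
 [ 0.25  -0.968  0.002]
 [ 0.    -0.002 -1.   ]]
to above [ 0.46621148 -0.23262095  0.1069737 ] tcp [ 0.46619085 -0.23251153  0.17497361]
```

```bash
python3 -m inch '{"linear":[[0.05,-0.025,0],[0.105,-0.052,0],[0.16,-0.08,0],[0.21,-0.105,0],[0.26,-0.13,0]],"rot":[[0,0,0.03],[0,0,0.06],[0,0,0.1],[0,0,0.13],[0,0,0.166]],"claw":[0.4,0.4,0.4,0.4,0.4]}'
python3 - <<'E'
from h import *
o=get_obs();p=o["eef_pos"];r=rq(o["eef_rot"]);print(r.as_matrix().round(3),r.inv().apply(np.array([.537,-.2142,.067])-p),o["time_s"],p)
E
```

```text
time_s: 0.72
eef_pos: [0.3642, -0.3642, 0.2421]
eef_rot: [-0.0, 0.999, 0.043, -0.0]
wrist_force: [0.9, -0.4, -0.8]
opening: 0.4
[[ 0.996  0.086 -0.   ]
 [ 0.086 -0.996  0.   ]
 [-0.    -0.    -1.   ]] [ 0.18505774 -0.13465712  0.17508198] 0.725 [ 0.3641541  -0.3642336   0.24206232]
```

```bash
python3 -m inch '{"linear":[[0.05,-0.037,0],[0.1,-0.073,0],[0.15,-0.109,0],[0.185,-0.135,0.03],[0.185,-0.135,0.08]],"rot":[[0,0,0],[0,0,0],[0,0,0],[0,0,0],[0,0,0]],"claw":[0.4,0.4,0.4,0.4,0.4]}'
python3 - <<'E'
from h import *
cv2.imwrite("pics/c1.png",np.hstack([crop(camera("scene")[:,:,::-1],195,140,100,100,4),crop(camera("top")[:,:,::-1],355,155,100,100,4)]))
E
```

```text
time_s: 1.35
eef_pos: [0.5389, -0.2134, 0.163]
eef_rot: [0.001, 0.999, 0.046, 0.002]
wrist_force: [0.2, -0.7, -0.5]
opening: 0.402
```

View pics/c1.png

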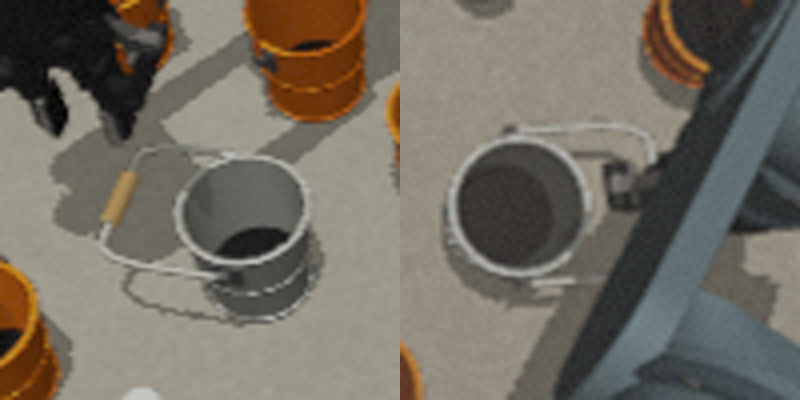

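The scene view shows both fingertips, at about (209,172) and (224,175), above and astride the grip at (225,189.5), and nothing has been touched. I'll lower and close.

```bash
python3 -m inch '{"linear":[[0,0.001,0.03],[-0.001,0.001,0.06],[-0.002,0.001,0.085],[-0.002,0.001,0.096],[-0.002,0.001,0.096]],"rot":[[0,0,0],[0,0,0],[0,0,0],[0,0,0],[0,0,0]],"claw":[0.4,0.4,0.4,0.4,0.4]}'
python3 -c "
from h import *;print([proj('scene',[.5389,y,.152]) for y in(-.233,-.193)])"
python3 -m inch '{"linear":[[0,0,0],[0,0,0],[0,0,0],[0,0,0],[0,0,0]],"rot":[[0,0,0],[0,0,0],[0,0,0],[0,0,0],[0,0,0]],"claw":[0.3,0.25,0.2,0.18,0.16]}'
```

```text
time_s: 2.08
eef_pos: [0.5337, -0.2169, 0.0668]
eef_rot: [-0.0, 0.999, 0.043, -0.0]
wrist_force: [0.3, -0.4, 0.1]
opening: 0.401
[array([210.58205228, 170.71928769]), array([225.1710164 , 173.93057119])]
time_s: 2.7
eef_pos: [0.5337, -0.2162, 0.0662]
eef_rot: [-0.0, 0.999, 0.043, -0.0]
wrist_force: [0.0, 1.4, -0.9]
opening: 0.164
```

```bash
python3 -m inch '{"linear":[[0.003,-0.002,0],[0.003,-0.002,0],[0.003,-0.002,0],[0.003,-0.002,0],[0.003,-0.002,0]],"rot":[[0,0,0],[0,0,0],[0,0,0],[0,0,0],[0,0,0]],"claw":[0.18,0.17,0.13,0.1,0.05]}'
python3 -m inch '{"linear":[[0,0,0],[0,0,0],[0,0,0],[0,0,0],[0,0,0]],"rot":[[0,0,0],[0,0,0],[0,0,0],[0,0,0],[0,0,0]],"claw":[0,0,0,0,0]}'
python3 - <<'E'
from h import *
o=get_obs();print(rq(o["eef_rot"]).as_matrix().round(3),o["eef_pos"],o["wrist_force"])
E
```

```text
time_s: 3.32
eef_pos: [0.5369, -0.2143, 0.0664]
eef_rot: [0.0, 0.999, 0.043, 0.0]
wrist_force: [2.1, 0.3, 0.3]
opening: 0.129
time_s: 3.95
eef_pos: [0.5367, -0.2143, 0.0664]
eef_rot: [0.0, 0.999, 0.043, 0.0]
wrist_force: [2.5, 0.4, 0.8]
opening: 0.127
[[ 0.996  0.087  0.   ]
 [ 0.087 -0.996 -0.   ]
 [ 0.     0.    -1.   ]] [ 0.53668094 -0.2143278   0.06639354] [2.49458117 0.42070671 0.78860181]
```

```bash
python3 -m inch '{"linear":[[0,0,-0.0067],[0,-0.0004,-0.013],[0,-0.0013,-0.0192],[0,-0.003,-0.0269],[0,-0.0053,-0.0344]],"rot":[[0,0,0],[0,0,0],[0,0,0],[0,0,0],[0,0,0]],"claw":[0,0,0,0,0]}'
```

```text
time_s: 4.58
eef_pos: [0.5361, -0.209, 0.1014]
eef_rot: [0.0, 0.999, 0.043, 0.0]
wrist_force: [0.5, -0.7, -0.7]
opening: 0.124
```

```bash
python3 -m inch '{"linear":[[0,-0.003,-0.0072],[0,-0.0067,-0.0142],[0,-0.0109,-0.0208],[0,-0.0157,-0.0271],[0,-0.021,-0.0328]],"rot":[[0,0,0],[0,0,0],[0,0,0],[0,0,0],[0,0,0]],"claw":[0,0,0,0,0]}'
```

```text
time_s: 5.2
eef_pos: [0.5343, -0.1878, 0.134]
eef_rot: [0.0, 0.999, 0.043, 0.0]
wrist_force: [1.5, -2.7, 1.5]
opening: 0.128
```

```bash
python3 -m inch '{"linear":[[0,-0.005,-0.0068],[0,-0.011,-0.012],[0,-0.0175,-0.0165],[0,-0.0245,-0.020],[0,-0.032,-0.023]],"rot":[[0,0,0],[0,0,0],[0,0,0],[0,0,0],[0,0,0]],"claw":[0,0,0,0,0]}'
```

```text
time_s: 5.82
eef_pos: [0.5319, -0.1559, 0.1572]
eef_rot: [0.0, 0.999, 0.043, 0.001]
wrist_force: [1.7, -1.9, 4.8]
opening: 0.124
```

```bash
python3 -m inch '{"linear":[[0,-0.001,-0.0025],[0,-0.008,-0.005],[0,-0.015,-0.0065],[0,-0.022,-0.0072],[0,-0.027,-0.0075]],"rot":[[0,0,0],[0,0,0],[0,0,0],[0,0,0],[0,0,0]],"claw":[0,0,0,0,0]}'
python3 - <<'E'
from h import *
cv2.imwrite("pics/c2.png",np.hstack([crop(camera("scene")[:,:,::-1],205,130,100,100,4),crop(camera("top")[:,:,::-1],335,155,100,100,4)]))
E
```

```text
time_s: 6.45
eef_pos: [0.5287, -0.1286, 0.1636]
eef_rot: [-0.0, 0.999, 0.044, -0.001]
wrist_force: [-0.1, 0.3, -4.5]
opening: 0.127
```

View pics/c2.png

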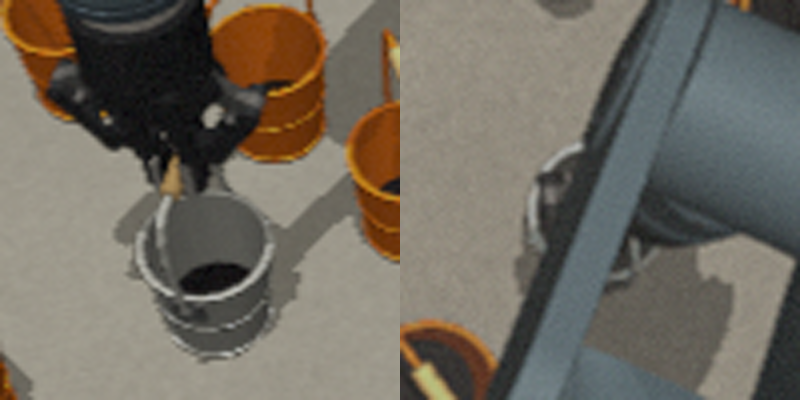

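The scene view shows the bail nearly upright in the jaws. The pail rim is still at x 239–273 px, the same as before. The wrist reads 4.5 N of upward pull, so I'll ease down slightly and finish the swing.

```bash
python3 -m inch '{"linear":[[0,-0.001,0.001],[0,-0.002,0.0015],[0,-0.003,0.0015],[0,-0.003,0.0015],[0,-0.003,0.0015]],"rot":[[0,0,0],[0,0,0],[0,0,0],[0,0,0],[0,0,0]],"claw":[0,0,0,0,0]}'
```

```text
time_s: 7.18
eef_pos: [0.5291, -0.1265, 0.1629]
eef_rot: [0.0, 0.999, 0.043, 0.0]
wrist_force: [-1.0, -0.4, 2.4]
opening: 0.127
```

The wrist now reads +2.4 N, so the pail is standing with its bail upright. From the switch in force, the grip centre is about 5 mm above the TCP. I'll lift.

```bash
python3 -m inch '{"linear":[[0,0,-0.005],[0,0,-0.02],[0,0,-0.045],[0,0,-0.08],[0,0,-0.12]],"rot":[[0,0,0],[0,0,0],[0,0,0],[0,0,0],[0,0,0]],"claw":[0,0,0,0,0]}'
python3 -m inch '{"linear":[[0,0,-0.04],[0.005,-0.005,-0.08],[0.015,-0.02,-0.115],[0.03,-0.05,-0.13],[0.045,-0.085,-0.13]],"rot":[[0,0,0],[0,0,0],[0,0,-0.1],[0,0,-0.2],[0,0,-0.3]],"claw":[0,0,0,0,0]}'
python3 - <<'E'
from h import *
o=get_obs();p=o["eef_pos"];r=rq(o["eef_rot"]);print(p,o["q"],r.inv().apply(np.array([.64,.17,.415])-p),o["wrist_force"])
E
```

```text
time_s: 7.8
eef_pos: [0.5284, -0.1259, 0.2835]
eef_rot: [-0.0, 0.999, 0.043, -0.001]
wrist_force: [0.4, 0.1, -6.1]
opening: 0.131
time_s: 8.43
eef_pos: [0.5671, -0.0373, 0.4152]
eef_rot: [0.001, 0.981, 0.193, 0.002]
wrist_force: [0.2, -0.6, -5.8]
opening: 0.131
[ 0.56709699 -0.03732393  0.41520791] [-2.74472664e-01  7.73804393e-02  1.38088353e+00 -6.93248400e-05
  1.67922158e+00  9.07401737e-01] [ 0.1460719  -0.16419819  0.00025022] [ 0.17271973 -0.58872214 -5.80251262]
```

```bash
python3 -m inch '{"linear":[[0.025,-0.03,0],[0.055,-0.065,0],[0.085,-0.1,0],[0.115,-0.13,0],[0.146,-0.164,0]],"rot":[[0,0,-0.13],[0,0,-0.26],[0,0,-0.39],[0,0,-0.52],[0,0,-0.65]],"claw":[0,0,0,0,0]}'
python3 - <<'E'
from h import *
o=get_obs();p=o["eef_pos"];r=rq(o["eef_rot"]);print(p,o["q"],r.as_matrix().round(3));
a=np.radians(-19.8);n=np.array([np.cos(a),np.sin(a),0]);S=np.array([.6532,.3439,0])
for d,z in((.085,.40),(.085,.245)):print(r.inv().apply(S+d*n+[0,0,z-.005]-p))
y=r.as_matrix()[:,1];print(np.degrees(np.arctan2(y[1],y[0])))
E
```

```text
time_s: 9.05
eef_pos: [0.6398, 0.1705, 0.4128]
eef_rot: [0.0, 0.868, 0.497, -0.0]
wrist_force: [0.0, -0.5, -5.3]
opening: 0.129
[0.63980169 0.17053425 0.41281169] [ 8.17340567e-02  3.01847570e-01  1.12551252e+00 -2.31148646e-04
  1.71462114e+00  6.11600266e-01] [[ 0.505  0.863 -0.   ]
 [ 0.863 -0.505 -0.   ]
 [-0.    -0.    -1.   ]]
[0.17194842 0.00749718 0.01773972]
[0.17201203 0.00752613 0.17273971]
-30.360995352758344
```

```bash
python3 -m inch '{"linear":[[0.035,0.002,0],[0.075,0.004,0],[0.115,0.006,0.005],[0.15,0.007,0.01],[0.172,0.0075,0.015]],"rot":[[0,0,-0.04],[0,0,-0.08],[0,0,-0.12],[0,0,-0.16],[0,0,-0.184]],"claw":[0,0,0,0,0]}'
python3 - <<'E'
from h import *
o=get_obs();p=o["eef_pos"];r=rq(o["eef_rot"]);print(p,o["q"],r.as_matrix().round(3));
a=np.radians(-19.8);n=np.array([np.cos(a),np.sin(a),0]);S=np.array([.6532,.3439,0])
for d,z in((.085,.40),(.085,.25)):print(r.inv().apply(S+d*n+[0,0,z-.005]-p))
E
```

```text
time_s: 9.68
eef_pos: [0.7339, 0.3154, 0.3964]
eef_rot: [-0.001, 0.819, 0.574, -0.001]
wrist_force: [0.9, -0.1, -5.8]
opening: 0.128
[0.73385669 0.31542328 0.39639135] [2.57649347e-01 6.66612330e-01 6.50232383e-01 7.34987583e-04
 1.82612499e+00 6.05429432e-01] [[ 0.341  0.94  -0.002]
 [ 0.94  -0.341  0.   ]
 [-0.    -0.002 -1.   ]]
[-0.00052908 -0.00053127  0.00139228]
[-0.00049928 -0.0003007   0.1513921 ]
```

```bash
python3 -m inch '{"linear":[[0,0,0.02],[0,0,0.055],[0,0,0.095],[0,0,0.13],[0,0,0.152]],"rot":[[0,0,0],[0,0,0],[0,0,0],[0,0,0],[0,0,0]],"claw":[0,0,0,0,0]}'
python3 -m inch '{"linear":[[0,0,0],[0,0,0],[0,0,0],[0,0,0],[0,0,0]],"rot":[[0,0,0],[0,0,0],[0,0,0],[0,0,0],[0,0,0]],"claw":[0,0,0,0,0]}'
python3 - <<'E'
from h import *
s=camera("scene")[:,:,::-1];t=camera("top")[:,:,::-1]
cv2.imwrite("pics/s3.png",s);cv2.imwrite("pics/t3.png",t)
cv2.imwrite("pics/c3.png",np.hstack([crop(s,400,190,100,120,4),crop(t,130,90,100,120,4)]))
o=get_obs();print(o["eef_pos"],o["wrist_force"])
E
```

```text
time_s: 10.3
eef_pos: [0.7324, 0.3134, 0.2421]
eef_rot: [-0.001, 0.819, 0.573, -0.002]
wrist_force: [-1.1, -0.6, -6.6]
opening: 0.129
time_s: 10.92
eef_pos: [0.7338, 0.3136, 0.2462]
eef_rot: [0.0, 0.819, 0.573, 0.0]
wrist_force: [-0.8, -0.2, -6.5]
opening: 0.128
[0.73372811 0.31352854 0.24571879] [ 0.19492579  0.26423545 -5.96480011]
```

View pics/c3.png

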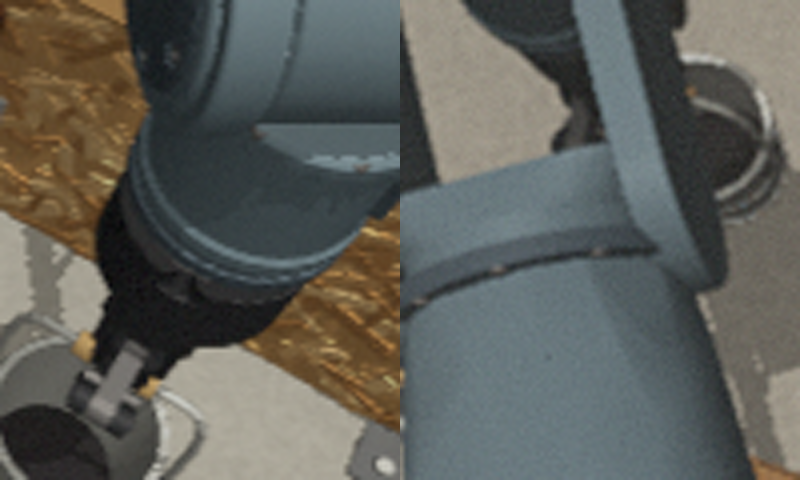

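The scene view shows the pail hanging by its grip, yellow ends at (421,277) and (437,287), with wire on both sides. The arm hides the prongs in both views, so I'll go in along the panel normal, watching the force.

```bash
python3 -c "
from h import *;print(proj('scene',[.7337,.3135,.251]))"
python3 -m inch '{"linear":[[0,-0.008,0],[0,-0.02,0],[0.001,-0.033,0],[0.001,-0.045,0],[0.001,-0.055,0]],"rot":[[0,0,0],[0,0,0],[0,0,0],[0,0,0],[0,0,0]],"claw":[0,0,0,0,0]}'
python3 -m inch '{"linear":[[0,-0.008,0],[0,-0.016,0],[0,-0.024,0],[0,-0.03,0],[0,-0.031,0]],"rot":[[0,0,0],[0,0,0],[0,0,0],[0,0,0],[0,0,0]],"claw":[0,0,0,0,0]}'
python3 - <<'E'
from h import *
s=camera("scene")[:,:,::-1];t=camera("top")[:,:,::-1]
cv2.imwrite("pics/s4.png",s);cv2.imwrite("pics/t4.png",t)
cv2.imwrite("pics/c4.png",np.hstack([crop(s,385,205,110,110,4),crop(t,140,100,90,110,4)]))
o=get_obs();p=o["eef_pos"];print(p,o["wrist_force"],proj("scene",p+[0,0,.005]),proj("top",p+[0,0,.005]))
for d in(-.028,.028):print(proj("scene",p+[.339*d,.941*d,.005]),proj("scene",np.array([.6532+.339*d,.3439+.941*d,.205])))
E
```

```text
[429.17052172 280.15404099]
time_s: 11.65
eef_pos: [0.6813, 0.3339, 0.2457]
eef_rot: [-0.0, 0.819, 0.573, -0.0]
wrist_force: [-0.6, -0.5, -5.0]
opening: 0.127
time_s: 12.28
eef_pos: [0.6529, 0.3442, 0.2456]
eef_rot: [-0.0, 0.819, 0.573, -0.0]
wrist_force: [-0.2, 0.3, -5.9]
opening: 0.123
[0.65319086 0.34401793 0.24554106] [ 0.30589455  0.10929571 -5.0140217 ] [449.29992533 245.562765  ] [180.15778797 148.56735368]
[435.91934635 238.1706083 ] [430.00243769 248.34058665]
[463.01833662 253.14155856] [455.54868354 262.77535044]
```

View pics/c4.png

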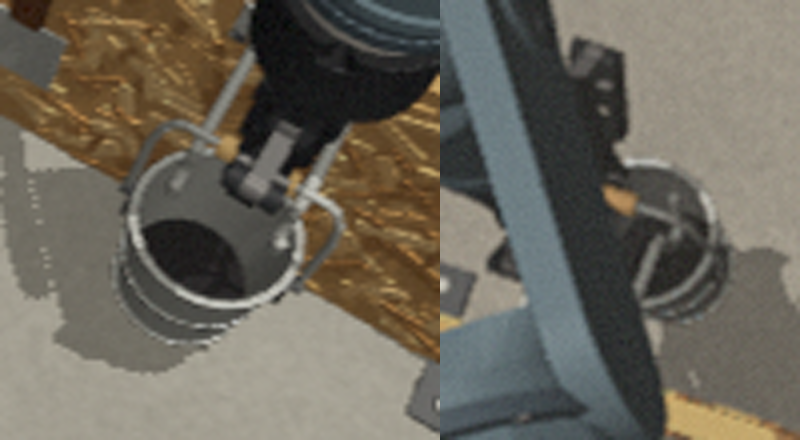

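The scene view shows both prong tips, at about (430,250) and (456,264), now in front of the wire with the rods behind it. The fingers are between the prongs, so I'll ease down.

```bash
python3 -m inch '{"linear":[[0,0,0.004],[0,0,0.01],[0,0,0.016],[0,0,0.02],[0,0,0.024]],"rot":[[0,0,0],[0,0,0],[0,0,0],[0,0,0],[0,0,0]],"claw":[0,0,0,0,0]}'
python3 -m inch '{"linear":[[0,0,0.002],[0,0,0.004],[0,0,0.006],[0,0,0.007],[0,0,0.007]],"rot":[[0,0,0],[0,0,0],[0,0,0],[0,0,0],[0,0,0]],"claw":[0,0,0,0,0]}'
```

```text
time_s: 13.0
eef_pos: [0.6532, 0.3439, 0.2211]
eef_rot: [-0.0, 0.819, 0.573, -0.0]
wrist_force: [-1.3, -0.0, -5.7]
opening: 0.128
time_s: 13.62
eef_pos: [0.6533, 0.3439, 0.2145]
eef_rot: [0.0, 0.819, 0.573, -0.0]
wrist_force: [0.1, 0.9, -6.2]
opening: 0.127
```

```bash
python3 -m inch '{"linear":[[0,0,0.001],[0,0,0.002],[0,0,0.003],[0,0,0.004],[0,0,0.004]],"rot":[[0,0,0],[0,0,0],[0,0,0],[0,0,0],[0,0,0]],"claw":[0,0,0,0,0]}'
```

```text
time_s: 14.25
eef_pos: [0.6532, 0.3439, 0.2103]
eef_rot: [-0.0, 0.819, 0.573, -0.0]
wrist_force: [-0.8, -0.0, -6.0]
opening: 0.127
```

```bash
python3 -m inch '{"linear":[[0,0,0.001],[0,0,0.002],[0,0,0.003],[0,0,0.003],[0,0,0.003]],"rot":[[0,0,0],[0,0,0],[0,0,0],[0,0,0],[0,0,0]],"claw":[0,0,0,0,0]}'
```

```text
time_s: 14.88
eef_pos: [0.6533, 0.3439, 0.2075]
eef_rot: [-0.0, 0.819, 0.573, -0.0]
wrist_force: [0.1, 0.1, -6.4]
opening: 0.126
```

```bash
python3 -m inch '{"linear":[[0,0,0.001],[0,0,0.002],[0,0,0.003],[0,0,0.003],[0,0,0.003]],"rot":[[0,0,0],[0,0,0],[0,0,0],[0,0,0],[0,0,0]],"claw":[0,0,0,0,0]}'
```

```text
time_s: 15.5
eef_pos: [0.6533, 0.344, 0.2045]
eef_rot: [-0.0, 0.819, 0.573, -0.0]
wrist_force: [0.2, 0.8, -5.8]
opening: 0.126
```

```bash
python3 -m inch '{"linear":[[0,0,0.001],[0,0,0.0015],[0,0,0.002],[0,0,0.002],[0,0,0.002]],"rot":[[0,0,0],[0,0,0],[0,0,0],[0,0,0],[0,0,0]],"claw":[0,0,0,0,0]}'
```

```text
time_s: 16.12
eef_pos: [0.6533, 0.344, 0.2025]
eef_rot: [0.0, 0.819, 0.573, 0.0]
wrist_force: [0.6, -0.3, -6.1]
opening: 0.127
```

```bash
python3 -m inch '{"linear":[[0,0,0.001],[0,0,0.0015],[0,0,0.002],[0,0,0.002],[0,0,0.002]],"rot":[[0,0,0],[0,0,0],[0,0,0],[0,0,0],[0,0,0]],"claw":[0,0,0,0,0]}'
```

```text
time_s: 16.75
eef_pos: [0.6533, 0.3439, 0.2005]
eef_rot: [-0.0, 0.819, 0.573, -0.0]
wrist_force: [0.1, -0.4, -5.7]
opening: 0.127
```

```bash
python3 -m inch '{"linear":[[0,0,0.0005],[0,0,0.001],[0,0,0.0015],[0,0,0.002],[0,0,0.002]],"rot":[[0,0,0],[0,0,0],[0,0,0],[0,0,0],[0,0,0]],"claw":[0,0,0,0,0]}'
```

```text
time_s: 17.38
eef_pos: [0.6532, 0.3439, 0.1984]
eef_rot: [-0.0, 0.819, 0.573, -0.0]
wrist_force: [0.4, -0.6, -6.1]
opening: 0.128
```

```bash
python3 -m inch '{"linear":[[0,0,0.0005],[0,0,0.001],[0,0,0.0015],[0,0,0.0015],[0,0,0.0015]],"rot":[[0,0,0],[0,0,0],[0,0,0],[0,0,0],[0,0,0]],"claw":[0,0,0,0,0]}'
```

```text
time_s: 18.0
eef_pos: [0.6533, 0.3439, 0.197]
eef_rot: [0.0, 0.819, 0.573, 0.0]
wrist_force: [-0.3, -0.2, -6.3]
opening: 0.125
```

```bash
python3 -m inch '{"linear":[[0,0,0.0005],[0,0,0.001],[0,0,0.0015],[0,0,0.0015],[0,0,0.0015]],"rot":[[0,0,0],[0,0,0],[0,0,0],[0,0,0],[0,0,0]],"claw":[0,0,0,0,0]}'
```

```text
time_s: 18.62
eef_pos: [0.6532, 0.3441, 0.1957]
eef_rot: [-0.0, 0.819, 0.573, 0.0]
wrist_force: [-1.3, 0.9, -4.5]
opening: 0.125
```

```bash
python3 -m inch '{"linear":[[0,-0.0005,0],[0,-0.001,0],[0,-0.001,0.0005],[0,-0.001,0.001],[0,-0.001,0.001]],"rot":[[0,0,0],[0,0,0],[0,0,0],[0,0,0],[0,0,0]],"claw":[0,0,0,0,0]}'
```

```text
time_s: 19.25
eef_pos: [0.6524, 0.3443, 0.1948]
eef_rot: [0.0, 0.819, 0.573, 0.0]
wrist_force: [-1.5, -1.1, -3.1]
opening: 0.128
```

```bash
python3 -m inch '{"linear":[[0,-0.0005,0],[0,-0.001,0],[0,-0.0015,0],[0,-0.0015,0],[0,-0.0015,0]],"rot":[[0,0,0],[0,0,0],[0,0,0],[0,0,0],[0,0,0]],"claw":[0,0,0,0,0]}'
```

```text
time_s: 19.88
eef_pos: [0.6511, 0.3448, 0.1946]
eef_rot: [0.0, 0.819, 0.573, 0.0]
wrist_force: [1.6, -0.2, -3.3]
opening: 0.125
```

```bash
python3 -m inch '{"linear":[[0,0.0007,0],[0,0.0007,0.0003],[0,0.0007,0.0006],[0,0.0007,0.0008],[0,0.0007,0.0008]],"rot":[[0,0,0],[0,0,0],[0,0,0],[0,0,0],[0,0,0]],"claw":[0,0,0,0,0]}'
```

```text
time_s: 20.5
eef_pos: [0.6514, 0.3448, 0.1943]
eef_rot: [-0.0, 0.819, 0.573, 0.0]
wrist_force: [-4.9, -0.8, 2.8]
opening: 0.126
```

```bash
python3 -m inch '{"linear":[[0,-0.0004,-0.0002],[0,-0.0005,-0.0004],[0,-0.0005,-0.0004],[0,-0.0005,-0.0004],[0,-0.0005,-0.0004]],"rot":[[0,0,0],[0,0,0],[0,0,0],[0,0,0],[0,0,0]],"claw":[0,0,0,0,0]}'
```

```text
time_s: 21.12
eef_pos: [0.6513, 0.3448, 0.1943]
eef_rot: [0.0, 0.819, 0.573, 0.0]
wrist_force: [-1.9, 0.6, 2.7]
opening: 0.125
```

```bash
python3 -m inch '{"linear":[[0,0,0],[0,0,0],[0,0,0],[0,0,0],[0,0,0]],"rot":[[0,0,0],[0,0,0],[0,0,0],[0,0,0],[0,0,0]],"claw":[0.12,0.14,0.15,0.17,0.19]}'
```

```text
time_s: 21.75
eef_pos: [0.6511, 0.3446, 0.1936]
eef_rot: [-0.0, 0.819, 0.573, -0.0]
wrist_force: [-0.3, 0.5, 0.4]
opening: 0.187
```

```bash
python3 -m inch '{"linear":[[0,0,0],[0,0,0],[0,0,0],[0,0,0],[0,0,0]],"rot":[[0,0,0],[0,0,0],[0,0,0],[0,0,0],[0,0,0]],"claw":[0.24,0.3,0.36,0.42,0.45]}'
python3 - <<'E'
from h import *
s=camera("scene")[:,:,::-1];t=camera("top")[:,:,::-1]
cv2.imwrite("pics/c5.png",np.hstack([crop(s,385,205,110,110,4),crop(t,140,100,90,110,4)]))
E
```

```text
time_s: 22.38
eef_pos: [0.6511, 0.3447, 0.1941]
eef_rot: [0.0, 0.819, 0.573, 0.0]
wrist_force: [-0.1, -0.6, -0.4]
opening: 0.449
```

View pics/c5.png

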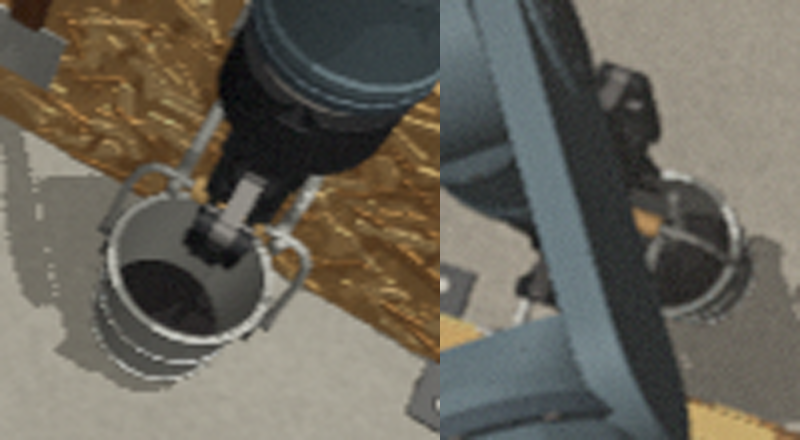

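Both views show the pail hanging on the prongs with the jaws open and no force on the tool. The wire crosses the prongs at about (428,250) and (452,264) in the scene view. I'll retreat straight up and away.

```bash
python3 -m inch '{"linear":[[0,0,-0.004],[0,0,-0.012],[0,0,-0.025],[0,0,-0.045],[0,0,-0.07]],"rot":[[0,0,0],[0,0,0],[0,0,0],[0,0,0],[0,0,0]],"claw":[0.45,0.45,0.45,0.45,0.45]}'
python3 -m inch '{"linear":[[0,0,-0.04],[0,0,-0.09],[0,0,-0.14],[-0.05,0,-0.17],[-0.1,0,-0.18]],"rot":[[0,0,0],[0,0,0],[0,0,0],[0,0,0],[0,0,0]],"claw":[0.45,0.45,0.45,0.45,0.45]}'
python3 -m inch '{"linear":[[-0.05,0,0],[-0.1,0,0],[-0.15,0,0],[-0.2,0,0],[-0.25,0,0]],"rot":[[0,0,0],[0,0,0],[0,0,0],[0,0,0],[0,0,0]],"claw":[0.45,0.45,0.45,0.45,0.45]}'
python3 - <<'E'
from h import *
s=camera("scene")[:,:,::-1];t=camera("top")[:,:,::-1]
cv2.imwrite("pics/s6.png",s);cv2.imwrite("pics/t6.png",t)
cv2.imwrite("pics/c6.png",np.vstack([np.hstack([crop(s,400,215,80,60,5),crop(t,150,115,80,60,5)]),np.hstack([cv2.resize(s,(400,250)),cv2.resize(t,(400,250))])]))
E
```

```text
time_s: 23.1
eef_pos: [0.6511, 0.3447, 0.2659]
eef_rot: [0.0, 0.819, 0.573, 0.0]
wrist_force: [-0.2, -1.0, -0.9]
opening: 0.451
time_s: 23.72
eef_pos: [0.6168, 0.2502, 0.4488]
eef_rot: [0.001, 0.819, 0.574, 0.003]
wrist_force: [0.9, -0.4, 0.2]
opening: 0.448
time_s: 24.35
eef_pos: [0.5302, 0.0146, 0.4461]
eef_rot: [0.001, 0.819, 0.573, 0.001]
wrist_force: [1.1, -0.5, 0.3]
opening: 0.449
```

View pics/c6.png

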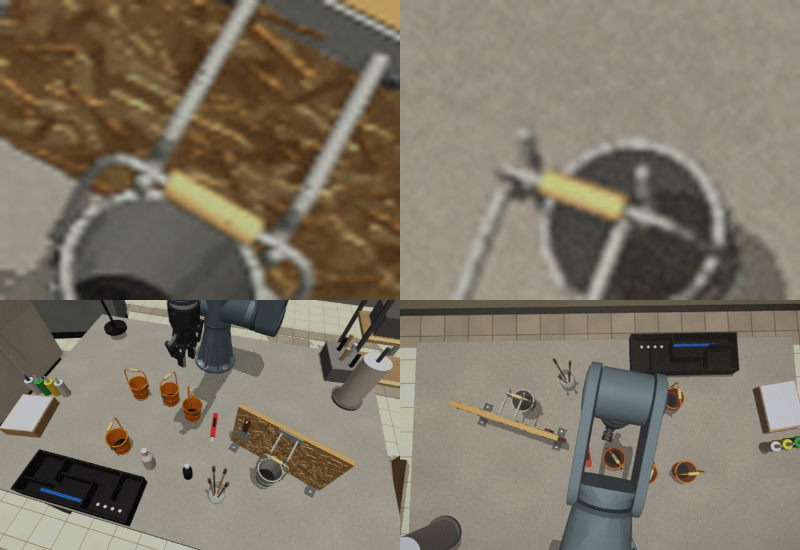

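```bash
python3 - <<'E'
from h import *
def g(im,x,y,w,h):
    m=cv2.inRange(cv2.cvtColor(im[y:y+h,x:x+w],cv2.COLOR_BGR2HSV),(20,90,120),(35,255,255))
    ys,xs=np.nonzero(m);return (xs.mean()+x,ys.mean()+y)
G=tri(g(cv2.imread("pics/s6.png"),430,247,28,20),g(cv2.imread("pics/t6.png"),174,145,26,18));print("grip",G)
print("rim",onz("top",(150+(632-400)/5,115+222/5),G[0][2]-.078),get_obs()["wrist_force"])
ctrl.hand_in()
E
```

```text
grip (array([0.65267858, 0.34391143, 0.20439189]), np.float64(0.0007932880404023648))
rim [0.65359252 0.34166345 0.12639189] [-0.19090319  0.36114839  0.23290777]
the job is handed in; nothing more can be done
```

The pail is hanging by its bail on the twin hook, and I handed the job in at about 24.5 s of the 59 s allowed.

- **Bail:** I gripped the wooden grip and swung it upright in an arc. The pail stayed in its place. The most I read pressing it down was about 5 N, and at one point it was pulled up with about 4.5 N.
- **Carry and hang:** I carried the pail above everything else, brought the wire in over the prong tips and lowered it 1–3 mm at a time. The wire first touched with the grip's centre about 201 mm up and bottomed at about 199 mm, so the prongs seem bent down by about 5–6 mm. The highest wrist reading while seating was about 6 N, roughly 9 N on the hooks with the pail's weight. These are readings at the end of each move, so brief peaks between them could have been higher.
- **Last checks:**
  - The final pictures show the wire across both prongs, behind the tips, with the arm clear and the bottles, jar and cutter looking undisturbed.
  - The rim lies within about 3 mm of straight below the grip, so the pail hangs upright.
  - No force was left on the tool.

One check disagreed: the cameras put the grip's final height at 204 mm, about 5 mm above the 199 mm I felt. The camera figure comes from a rough colour mask, so I trusted the force contact. I had no closer view to confirm the wire is fully down in both bends.

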